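Clean and load the sprung tacking jig

ROBOT

A 6-joint arm with a two-finger parallel gripper is mounted at the origin on a cart in front of the work surface, level with it; the furniture and walls round the work are solid. World frame = base frame: x ahead of the robot, y to its left, z up, the work surface at z = 0. Lengths are in mm, angles in rad, forces in N, time in s.
With the tool pointing down it reaches from about 350 to 725 mm from the base axis. Payload 6 kg.
Tool frame: the origin (TCP) lies midway between the tips of the shut fingers; the grasp point (between the pads) lies 19 mm behind it; z points along the fingers, y is the line along which they close (so a half turn about z gives the same grasp; the last joint's range is limited). The gripper opens to 85 mm and grips with 20 to 120 N. Pads are 22 mm wide; open, the fingers measure 114 mm over their backs; the gripper's body (76 mm by 85 mm) begins 54 mm behind the grasp point. The pads swing forward as they close: fully open they stand 13 mm farther back than shut.
Start: joints at [1.438, 0.04, 0.085, 0, -1.615, -0.334], TCP at [269.99, 535.797, 231.261] pointing down, gripper open.
Joint ranges: [-2.56, 2.56], [-1.29, 2.01], [-1.08, 1.49], [-3.29, 1.98], [-2.81, -0.18], [-2.99, 2.99]. Speed limits (rad/s): [2.57, 2.57, 3.01, 3.14, 3.14, 3.14].

INTERFACE

Orientations are given as a rotation vector (axis times angle).
In Python, from rig import * gives the robot as it stands.
- The arm moves only by the tool drive_tool, never from a script. Its argument "commands" is a list of rows, each a list of 2 entries, a list of its own where there are three numbers: the shift along the tool's x, y, z in m, then the turn about the tool's z in degrees. In form: [[[dx, dy, dz], turn], ...]. A call has 1 to 10 rows; each row shifts and turns the commanded pose from where the row before left it, along the tool's axes as they then stand; what a row does not reach is not made up. A row lasts 1/12 s, in which the tool goes at most 41.7 mm and 7.16 degrees, less where a joint would pass 70% of its speed; a pose out of reach is approached as far as the arm can. A call is refused whole if a number of a shift passes 0.0417 or a number of a turn 7.16, either way. A call with a gripper value outside its range is refused whole. "gripper" is the finger opening in m, from 0 to 0.0854, set as the call begins (left out, the last holds). The fingers move at their own pace and stop on an object; "force" is the grip in N (left out, the last holds). Time passes only in rows, so rows that do not move let the fingers close. It gives the time, the measured TCP pose, the force, the opening and the grip force at its end, in the units of the state.
- read_state(): the state, without advancing time (a new reading comes with each control period).
- get_image(name): name is "scene" or "side" or "wrist"; returns the picture (480x640x3 uint8, red, green, blue); there is no depth.
- camera_model(name): a dict with "intrinsics" (3x3 intrinsics, pixels), "world_to_cam" (4x4, takes a point from world to camera coordinates). Camera axes: x right, y down, z forward; pixel columns grow to the right and rows downward; lengths in mm; the calibration is good to about 2 mm. A picture is of the moment at which its call begins: read the wrist's pose just before it. camera_model takes no time and is no camera call; for the wrist camera it gives the pose at the moment of the call.
- sign_off(): hands the job in; it is judged then, once.
The state is a dict: "time_s": time; "qpos": joint angles; "qd": joint speeds; "joint_torque": joint torques, N m; "ee_pos": TCP position; "tool_rot": TCP orientation; "wrist_force": force on the tool from outside, world axes, zero at the start; "torque": the same for the moment, N m; "finger_gap": finger opening in mm; "finger_force": force on a finger pad.
Only numpy, scipy, OpenCV 4.12 (cv2) and the standard library are available. Lean on these libraries where they do the work, as an engineer would, in place of code of your own. Each camera call takes 0.05 s, during which the arm holds its last target. There are 200 camera calls.

TASK

Make the tacking jig ready: draw its sprung pusher back by the red knob and hook it into the holding notch so that it stays back by itself, then wipe every slag chip off the bed into the chip pan with the brass scraper block (the chips are sharp, so keep the fingers off them) and stand the scraper back on its rubber pad. Then stand every pipe off-cut upright on the bed, in front of the fence and within the length of the yellow pusher bar, and unhook the pusher so that its spring presses them all up against the fence; do not upset the two ceramic gas cups.

Things in the scene. Friction and masses are not known exactly. Their poses are not given: they have to be found in the camera images.
- jig: fixed tacking jig, 228 x 210 mm; origin on the table under its middle. x points away from the robot to the fence, y along the fence. Aluminium bed: top at z = 40, x from -140 to 88, y from -105 to 105. Blue fence along the whole back: front face at x = 60, top at z = 85. A blue gate plate stands over the front of the bed (see notch)
- notch (a point): the holding notch, at the height of the gate plate's top (80 mm): jig x = -95, y = 22. The gate plate (jig x -132 to -30, y -44 to 48) has a slot for the knob's stem: it runs straight back (jig -x) at y = 0, crosses at x = -111 to y = 22 and turns back (+x) into the notch
- fence_face (a point): point on the front face of the fence at mid length, at bed height; axes as the jig's
- bed_centre (a point): point on the bed's top, in the middle of the lane (84 mm wide in x, jig x from -24 to 60) that lies free between the fence and the pusher bar when the pusher is hooked back
- pusher_face (a point): middle of the front face (towards the fence) of the yellow pusher bar, 200 mm long in y, 16 mm thick, its underside 2 mm and its top 30 mm over the bed; axes as the jig's
- pusher (a joint): m, how far the pusher is drawn back (jig -x): 0 fully out (bar 34 mm from the fence), about 0.009 when clamping pipes, 0.066 at the back stop. A spring drives it out (5 N at 0, 13 N at the stop; damping 25 N s/m). The stem can cross between slot and notch only above 0.061; hooked in the notch it rests at 0.050
- knob (a joint): m, how far the red knob is shifted sideways (jig +y) on the pusher: 0 in the slot, 0.0225 at its stop above the notch; a weak spring (about 1 N) brings it back to 0. Hooked: knob at 0.018 to 0.0225 and pusher at 0.050. To unhook, draw back over 0.061, shift to 0 and let the spring take it out
- knob_grip (a point): grip point on the axis of the red upright cylindrical knob, 22 mm across, 110 mm over the table; the knob reaches 18 mm above and below it. Gate plate's top 30 mm below this point, top of the pusher bar 40 mm below and its back face 55 mm ahead (jig +x). Moves with pusher and knob; at jig x = -45, y = 0 when both joints are 0
- pan: fixed grey chip pan, 110 (x) x 80 (y) x 24 mm high, walls 3 mm, standing close against one end of the bed, left or right (its rim lies 16 mm below the bed's top); centred on the lane; origin at the centre of its underside, axes as the jig's
- pad: fixed black rubber pad, 110 (x) x 80 (y) x 3 mm, close against the other end of the bed; origin at the centre of its underside, axes as the jig's
- scraper: scraper: brass block 72 (x) x 28 (y) x 26 mm high with an upright wooden handle 24 (x) x 18 (y) mm on top, up to 82 mm; 0.3 kg. Origin at the centre of its underside. Stands on the pad at first
- chip_1: dark slag chip, 15 x 13 x 10 mm, 12 g, loose on the bed between the pusher bar and the fence at first; origin at its underside; may be absent
- chip_2: dark slag chip, 15 x 13 x 10 mm, 12 g, loose on the bed between the pusher bar and the fence at first; origin at its underside; may be absent
- chip_3: dark slag chip, 15 x 13 x 10 mm, 12 g, loose on the bed between the pusher bar and the fence at first; origin at its underside; may be absent
- chip_4: dark slag chip, 15 x 13 x 10 mm, 12 g, loose on the bed between the pusher bar and the fence at first; origin at its underside; may be absent
- chip_5: dark slag chip, 15 x 13 x 10 mm, 12 g, loose on the bed between the pusher bar and the fence at first; origin at its underside; may be absent
- pipe_a: rusty steel pipe off-cut standing on end, 43 mm across, 70 mm high, about 0.16 kg; origin at the centre of its foot; on the table to the left at first; may be absent
- pipe_b: rusty steel pipe off-cut standing on end, 43 mm across, 70 mm high, about 0.16 kg; origin at the centre of its foot; on the table to the left at first; may be absent
- pipe_c: rusty steel pipe off-cut standing on end, 43 mm across, 70 mm high, about 0.16 kg; origin at the centre of its foot; on the table to the left at first; may be absent
- cup_1: slim pink ceramic gas cup standing on the table, 17 mm across, 48 mm high, a bystander; origin at its foot
- cup_3: short pink ceramic gas cup standing on the table, 21 mm across, 26 mm high, a bystander; origin at its foot
There are look-alikes about, which are no part of the job. Several things look just like the scraper: the one meant starts farthest to the robot's right.

How it is judged (in metres and radians):
On the way, in this order (a step that is already met when the one before it is completed fails the run):
1. the pusher is drawn back and hooked in its holding notch, and stays there by itself with the hand taken away (value of joint pusher between 0.044 and 0.057 m and value of joint knob above 0.016 m and distance between the grasp point and knob_grip above 0.06 m), for 0.3 s.
2. the scraper is brought down into the lane to wipe (y of scraper in the frame of jig between -0.11 and 0.11 m and x of scraper in the frame of jig between -0.01 and 0.05 m and z of scraper in the frame of jig below 0.055 m), for 0.2 s.
3. every chip is wiped into the chip pan (x of chip_1 in the frame of pan between -0.055 and 0.055 m and y of chip_1 in the frame of pan between -0.042 and 0.042 m and z of each of chip_1, chip_2, chip_3, chip_4, chip_5 in the frame of pan below 0.03 m and x of chip_2 in the frame of pan between -0.055 and 0.055 m and y of chip_2 in the frame of pan between -0.042 and 0.042 m and x of chip_3 in the frame of pan between -0.055 and 0.055 m and y of chip_3 in the frame of pan between -0.042 and 0.042 m and x of chip_4 in the frame of pan between -0.055 and 0.055 m and y of chip_4 in the frame of pan between -0.042 and 0.042 m and x of chip_5 in the frame of pan between -0.055 and 0.055 m and y of chip_5 in the frame of pan between -0.042 and 0.042 m), for 0.3 s.
At the end, for the whole second after the job is handed in: Chips in the pan; pipes upright (0.1 rad) on the bed, within 4 mm of the fence and 90 mm of its middle, at rest; pusher unhooked and pressing on them (pusher joint 0.005 to 0.013, knob joint under 0.005); scraper standing at rest on its pad within 30 mm of the centre (all of step 3 and x of each of pipe_a, pipe_b, pipe_c in the frame of jig above 0.0345 m and y of pipe_a in the frame of jig between -0.09 and 0.09 m and z of pipe_a in the frame of jig between 0.037 and 0.044 m and angle between each of pipe_a, pipe_b, pipe_c, scraper's own z axis and vertical below 0.1 rad and linear speed of each of pipe_a, pipe_b, pipe_c, scraper below 0.02 m/s and y of pipe_b in the frame of jig between -0.09 and 0.09 m and z of pipe_b in the frame of jig between 0.037 and 0.044 m and y of pipe_c in the frame of jig between -0.09 and 0.09 m and z of pipe_c in the frame of jig between 0.037 and 0.044 m and horizontal distance between scraper and pad below 0.03 m and height (world z) of scraper below 0.008 m and value of joint pusher between 0.005 and 0.013 m and value of joint knob below 0.005 m); the robot touches nothing.
It fails at once if a chip was touched with the fingers (contact force between the fingers and chip_1 above 1 N or contact force between the fingers and chip_2 above 1 N or contact force between the fingers and chip_3 above 1 N or contact force between the fingers and chip_4 above 1 N or contact force between the fingers and chip_5 above 1 N).
It fails at once if a ceramic gas cup was knocked over or shoved away (angle between any of cup_1, cup_3's own z axis and vertical above 0.5 rad or distance of any of cup_1, cup_3 from where it was at the start of the episode above 0.04 m).
Of chip_1, chip_2, chip_3, chip_4, chip_5 only 3 to 5 are there at a start; the rules pass over those that are not, and their reading is None.
Of pipe_a, pipe_b, pipe_c only 2 to 3 are there at a start; the rules pass over those that are not, and their reading is None.
At some moment in a run one of scraper may be knocked a few centimetres aside while the robot is not near it.
It also fails if it takes over 208 s, if anything falls off the work surface, if the arm or the gripper's body presses on something with over 40 N, if the wrist force passes 120 N, or if a joint passes its speed limit or range.

## Working session

There is one attempt and no reset: what is moved stays moved. The work goes in short steps, Python scripts to look and compute and a tool call to move; the robot and the scene stay as the last step left them, time stands still between calls to the robot, and variables do not carry over. Pictures are saved under pics/ and viewed, at most 14 in all, crops included, and the job is handed in when it is done.

Besides the shell and the picture viewer there is one more tool, called after "Emit:" as a command line: name --argument value ..., lists and objects as JSON in quotes. drive_tool: Moves the arm, as the interface text tells. Its arguments: {"type":"object","properties":{"commands":{"type":"array"},"gripper":{"type":"number"},"force":{"type":"number"}},"required":["commands"]}

```bash
mkdir -p pics; ls; python3 - <<'E'
from rig import *
import cv2
s=read_state();print(s)
for n in("scene","side"):
    cv2.imwrite(f"pics/{n}0.png",get_image(n)[:,:,::-1]);c=camera_model(n);print(n,c)
E
```

```text
pics
{'time_s': 0.0, 'qpos': array([ 1.43770339e+00,  4.08434726e-02,  8.38055225e-02, -4.81790999e-04,
       -1.61548264e+00, -3.33687476e-01]), 'qd': array([ 0.00189659,  0.00028046,  0.0006845 , -0.00271125,  0.00134118,
       -0.00083289]), 'joint_torque': array([ 3.97532003e-04, -3.68211687e+01,  3.47411692e+01,  6.93220943e+00,
       -5.34959821e-03,  1.56828440e-05]), 'ee_pos': array([269.78820748, 535.56146828, 230.25445064]), 'tool_rot': array([ 3.05470916e+00, -7.26138379e-01, -4.80802243e-04]), 'wrist_force': array([0.04440959, 0.29993536, 0.3456822 ]), 'torque': array([-0.01697021,  0.00899179,  0.03496781]), 'finger_force': 0.0, 'finger_gap': 85.62875576086361}
scene {'intrinsics': array([[500.15118935,   0.        , 306.87196901],
       [  0.        , 500.15118935, 238.23755427],
       [  0.        ,   0.        ,   1.        ]]), 'world_to_cam': array([[ 6.97578476e-01, -7.16203666e-01,  2.08944519e-02,
        -2.41558647e+02],
       [-3.98257700e-01, -4.11812772e-01, -8.19634703e-01,
         3.50704185e+02],
       [ 5.95629981e-01,  5.63438150e-01, -5.72505350e-01,
         8.17014799e+02],
       [ 0.00000000e+00,  0.00000000e+00,  0.00000000e+00,
         1.00000000e+00]])}
side {'intrinsics': array([[435.65627593,   0.        , 320.84923819],
       [  0.        , 435.65627593, 239.4443395 ],
       [  0.        ,   0.        ,   1.        ]]), 'world_to_cam': array([[-9.37925631e-01, -3.46740019e-01, -8.17736773e-03,
         5.30894222e+02],
       [-2.05866789e-01,  5.75531095e-01, -7.91443507e-01,
         8.30958369e+01],
       [ 2.79131466e-01, -7.40631702e-01, -6.11187620e-01,
         1.12252733e+03],
       [ 0.00000000e+00,  0.00000000e+00,  0.00000000e+00,
         1.00000000e+00]])}
```

View pics/scene0.png

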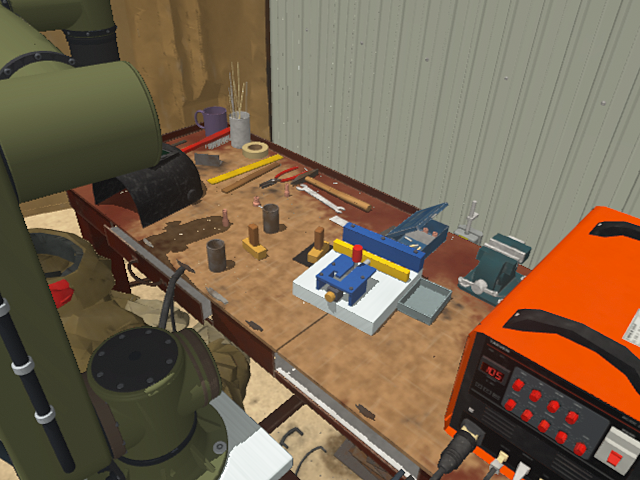

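View pics/side0.png

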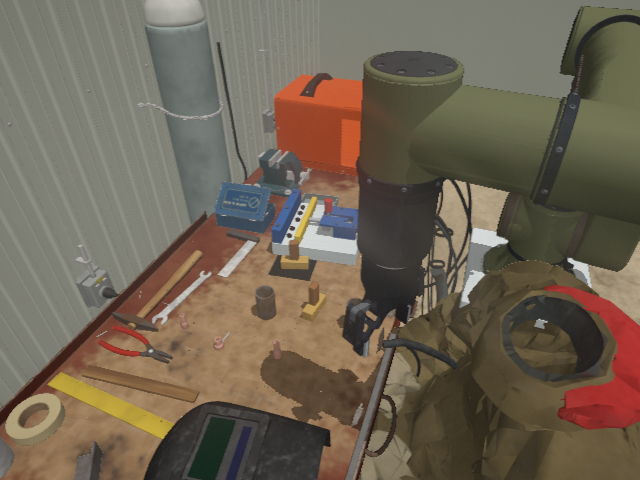

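The scraper could be either of two blocks: the one at scene (255,243), or the one on the black pad at scene (318,244). The pad one is farther right, so I choose it. Pipes are at (217,255) and (271,218), the pan is at (425,298) on the right, and the knob is at (357,253).

```bash
cat > h.py <<'E'
from rig import *
import numpy as np, cv2
def ray(n,px,z,cm=None):
    c=cm or camera_model(n);K=c["intrinsics"];T=c["world_to_cam"];R=T[:3,:3];t=T[:3,3]
    o=-R.T@t;d=R.T@np.linalg.solve(K,[px[0],px[1],1.]);return (o+d*(z-o[2])/d[2]).round(1)
def proj(n,P,cm=None):
    c=cm or camera_model(n);p=c["world_to_cam"]@np.r_[P,1];q=c["intrinsics"]@p[:3];return (q[:2]/q[2]).round(1)
E
python3 - <<'E'
from h import *
i=cv2.imread("pics/scene0.png")
cv2.imwrite("pics/sc.png",cv2.resize(i[180:350,190:460],None,fx=2.9,fy=2.9,interpolation=cv2.INTER_CUBIC))
E
```

```text
(no output)
```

View pics/sc.png

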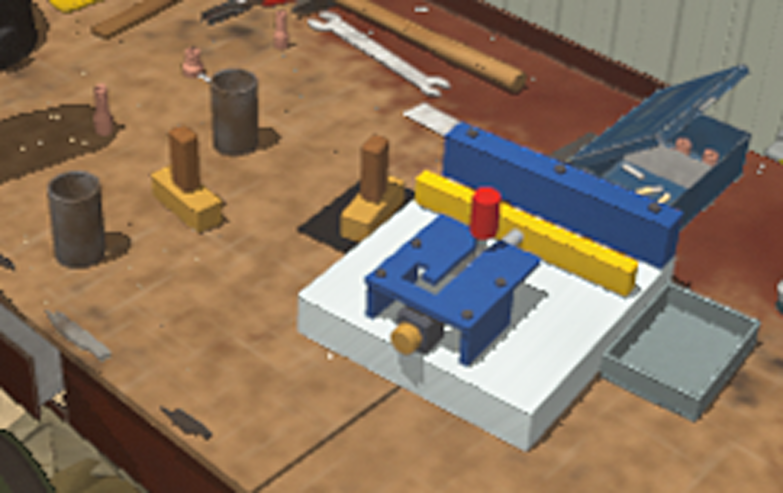

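The crop shows the scraper on the pad at crop (370,190), a look-alike at (185,180), and two pipes at (77,220) and (235,112). Pink cups stand at (103,110), (193,62) and (281,30). The bed's front corners are at (298,292) and (530,412), with the knob top at (487,193).

```bash
python3 - <<'E'
from h import *
u=lambda x,y:(190+x/2.9,180+y/2.9)
fl=ray("scene",u(298,292),40);fr=ray("scene",u(531,412),40);print("front L,R",fl,fr)
a=fl-fr;yaw=np.arctan2(-a[0],a[1]);print("yaw",yaw,np.linalg.norm(a))
R=np.array([[np.cos(yaw),-np.sin(yaw)],[np.sin(yaw),np.cos(yaw)]])
c=(fl+fr)[:2]/2+R@[140,0];print("jig",c)
for n,p in dict(knob=(-45,0),notch=(-95,22),bar=(26-8,0),lane=(18,0),pad=(18,150),pan=(18,-150)).items(): print(n,(c+R@p).round(1))
print("knobtop px",ray("scene",u(487,193),128),ray("scene",u(485,237),92))
print("scr",ray("scene",u(374,142),82),ray("scene",u(374,215),13),"pipes",ray("scene",u(77,182),70),ray("scene",u(235,82),70),"cups",ray("scene",u(103,133),0),ray("scene",u(193,74),0),ray("scene",u(281,46),0),"decoy",ray("scene",u(184,135),82))
print("pipe side",ray("side",(265,291),70),"scr side",ray("side",(294,241),82))
s=read_state()
print(cv2.Rodrigues(s["tool_rot"])[0].round(3)); cm=camera_model("wrist");print(cm, ray("wrist",(320,240),40))
E
```

```text
front L,R [429.1 126.   40. ] [454.3 -81.9  40. ]
yaw 0.12062366858010266 209.42170374629274
jig [580.68272948  38.89639145]
knob [536.   33.5]
notch [483.7  49.3]
bar [598.6  41.1]
lane [598.6  41.1]
pad [580.5 190. ]
pan [ 616.6 -107.8]
knobtop px [536.3  34.5 128. ] [531.8  29.1  92. ]
scr [576.6 185.6  82. ] [571.  177.1  13. ] pipes [372.7 325.9  70. ] [570.4 351.9  70. ] cups [494.7 455.4   0. ] [626.3 477.7   0. ] [729.1 457.    0. ] decoy [469.1 304.   82. ]
pipe side [567.3 355.3  70. ] scr side [571.2 179.5  82. ]
[[ 0.893 -0.45  -0.001]
 [-0.45  -0.893 -0.001]
 [ 0.     0.002 -1.   ]]
{'intrinsics': array([[384.75514714,   0.        , 327.78402948],
       [  0.        , 384.75514714, 242.23129524],
       [  0.        ,   0.        ,   1.        ]]), 'world_to_cam': array([[-4.49747226e-01, -8.93154480e-01,  1.58386822e-03,
         5.99848779e+02],
       [-8.45415648e-01,  4.26279046e-01,  3.21805156e-01,
        -4.21768851e+01],
       [-2.88096886e-01,  1.43391949e-01, -9.46804591e-01,
         3.81559189e+02],
       [ 0.00000000e+00,  0.00000000e+00,  0.00000000e+00,
         1.00000000e+00]])} [247.6 555.   40. ]
```

Emit:
drive_tool --commands '[[[0, 0, 0], -6.72], [[0, 0, 0], -6.72], [[0, 0, 0], -6.72], [[0, 0, 0], -6.72], [[0, 0, 0], -6.72], [[0, 0, 0], 0]]'

```text
time_s: 0.6
ee_pos: [269.9, 535.7, 230.7]
tool_rot: [3.135, 0.194, -0.001]
wrist_force: [-0.0, -0.1, -0.3]
finger_gap: 85.6
finger_force: 0.0
```

```bash
cat >> h.py <<'E'
import json
def jig():
    d=json.load(open("jig.json"));y=d["yaw"];return np.array(d["c"]),np.array([[np.cos(y),-np.sin(y)],[np.sin(y),np.cos(y)]])
def toj(p): c,R=jig();return (R.T@(np.array(p)[:2]-c)).round(1)
def tow(p): c,R=jig();return (c+R@np.array(p)[:2]).round(1)
def st():
    s=read_state();M=cv2.Rodrigues(s["tool_rot"])[0];p=s["ee_pos"]
    print("t",round(s["time_s"],2),"tcp jig",toj(p),"z",p[2].round(1),"yaw-jig deg",round(np.degrees(np.arctan2(M[1,0],M[0,0])-json.load(open("jig.json"))["yaw"]),2),"tilt",M[:2,2].round(3),"F",s["wrist_force"].round(1),"gap",round(s["finger_gap"],1),round(s["finger_force"],1));return s
E
echo '{"c":[580.7,38.9],"yaw":0.1206}' > jig.json
python3 - <<'E'
from h import *
s=st();print("knob",toj((535,33)),"scr",toj((574,180)), [toj(q) for q in((372,325),(568,353),(494.7,455.4),(626,477.7),(469,304))])
cm=camera_model("wrist");T=cm["world_to_cam"];print(-T[:3,:3].T@T[:3,3]-s["ee_pos"])
E
```

```text
t 0.6 tcp jig [-248.8  530.6] z 230.7 yaw-jig deg 0.18 tilt [-0.    -0.001] F [-0.  -0.1 -0.3] gap 85.6 0.0
knob [-46.1  -0.4] scr [ 10.3 140.9] [array([-172.8,  309.1]), array([ 25.2, 313.3]), array([-35.3, 423.8]), array([ 97.8, 430.2]), array([-79. , 276.6])]
[ 82.43583407  10.81354339 143.44441066]
```

Emit:
drive_tool --commands '[[[0.01, 0.038, 0], 0], [[0.01, 0.038, 0], 0], [[0.01, 0.038, 0], 0], [[0.01, 0.038, 0], 0], [[0.01, 0.038, 0], 0], [[0.01, 0.038, 0], 0], [[0.01, 0.038, 0], 0], [[0.01, 0.038, 0], 0], [[0.01, 0.038, 0], 0], [[0.01, 0.038, 0], 0]]'

```text
time_s: 1.43
ee_pos: [414.7, 168.6, 231.4]
tool_rot: [-3.136, -0.182, -0.001]
wrist_force: [1.2, -0.1, -0.3]
finger_gap: 85.2
finger_force: 0.0
```

Emit:
drive_tool --commands '[[[0.01, 0.038, 0], 0], [[0.01, 0.038, 0], 0], [[0.01, 0.038, 0], 0], [[0.01, 0.038, 0], 0], [[0, 0, 0], 0], [[0, 0, 0], 0]]'

```text
time_s: 1.93
ee_pos: [472.6, 22.2, 230.9]
tool_rot: [3.136, 0.175, -0.002]
wrist_force: [0.2, 0.4, -0.2]
finger_gap: 85.5
finger_force: 0.0
```

```bash
python3 - <<'E'
from h import *
s=st();cm=camera_model("wrist");cv2.imwrite("pics/w1.png",get_image("wrist")[:,:,::-1]);np.savez("w1.npz",**cm)
E
```

```text
t 1.93 tcp jig [-109.3   -3.5] z 230.9 yaw-jig deg -0.52 tilt [-0.001 -0.   ] F [ 0.2  0.4 -0.2] gap 85.5 0.0
```

View pics/w1.png

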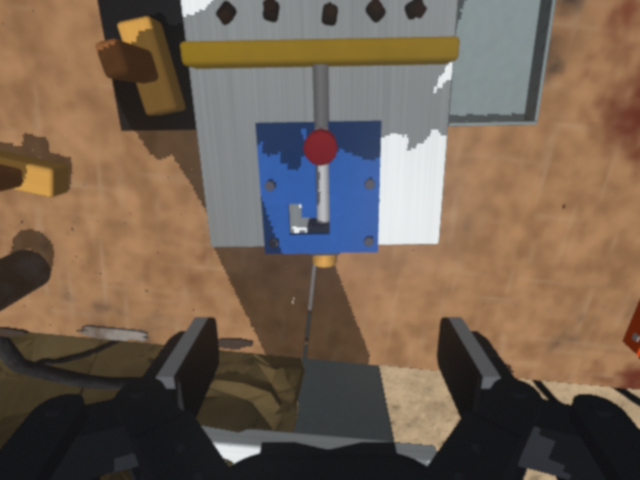

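The wrist view shows five chips at row 10 (columns 227, 271, 330, 375, 416), the bar at row 52 and the knob at (320,147). The bed's front corners are at (211,247) and (438,244), and the scraper on the pad is at (150,65).

```bash
python3 - <<'E'
from h import *
cm=dict(np.load("w1.npz"));i=cv2.imread("pics/w1.png")
fl=ray("w",(211,247),40,cm);fr=ray("w",(438,244),40,cm);a=fl-fr;yaw=np.arctan2(-a[0],a[1])
m=(i[:,:,2]>110)&(i[:,:,1]<50)&(i[:,:,0]<60);m[:,:200]=0;m[:,450:]=0;ys,xs=np.nonzero(m);k=ray("w",(xs.mean(),ys.mean()),126,cm)
R=np.array([[np.cos(yaw),-np.sin(yaw)],[np.sin(yaw),np.cos(yaw)]])
c=(fl+fr)[:2]/2+R@[140,0]
print(yaw,np.linalg.norm(a),c,"from knob",k[:2]-R@[-45,0],k,xs.mean(),ys.mean())
print("bar yaw",[ray("w",p,70,cm) for p in((183,42),(458,38))])
print("plate",[toj(ray("w",p,80,cm)) for p in((257,123),(381,121),(265,254),(379,252))])
E
```

```text
0.1261950826937376 208.96167112654896 [577.3367147   39.67045633] from knob [577.94215829  40.1637181 ] [533.3  34.5 126. ] 319.9335106382979 147.2845744680851
bar yaw [array([589.8, 139.3,  70. ]), array([614.1, -54.1,  70. ])]
plate [array([-34.,  48.]), array([-33.4, -42.5]), array([-136.2,   48.4]), array([-135.2,  -44.6])]
```

```bash
echo '{"c":[577.3,39.8],"yaw":0.125}' > jig.json; python3 -c "
from h import *
st()"
```

```text
t 1.98 tcp jig [-106.1   -3. ] z 230.9 yaw-jig deg -0.6 tilt [-0.001 -0.   ] F [-0.3  0.3  0.4] gap 85.4 0.0
```

Emit:
drive_tool --commands '[[[0.03, -0.002, 0], -0.6], [[0.031, -0.001, 0], 0], [[0, 0, 0.03], 0], [[0, 0, 0.03], 0], [[0, 0, 0.03], 0], [[0, 0, 0.03], 0], [[0, 0, 0.018], 0], [[0, 0, 0], 0], [[0, 0, 0], 0]]' --gripper 0.05

```text
time_s: 2.73
ee_pos: [532.1, 35.9, 93.1]
tool_rot: [3.134, 0.206, -0.002]
wrist_force: [0.3, -0.4, 1.2]
finger_gap: 50.0
finger_force: 0.0
```

Emit:
drive_tool --commands '[[[0, 0, 0], 0], [[0, 0, 0], 0], [[0, 0, 0], 0], [[0, 0, 0], 0], [[0, 0, 0], 0], [[0, 0, 0], 0]]' --gripper 0.01 --force 70

```text
time_s: 3.23
ee_pos: [533.7, 34.9, 95.8]
tool_rot: [-3.135, -0.204, -0.006]
wrist_force: [-0.7, -0.8, 5.8]
finger_gap: 20.2
finger_force: 68.3
```

```bash
python3 -c "
from h import *
st()"
```

```text
t 3.23 tcp jig [-43.9   0.6] z 95.8 yaw-jig deg 0.29 tilt [0.004 0.   ] F [-0.7 -0.8  5.8] gap 20.2 68.3
```

Emit:
drive_tool --commands '[[[-0.008, 0, 0], 0], [[-0.008, 0, 0], 0], [[-0.008, 0, 0], 0], [[-0.008, 0, 0], 0], [[-0.008, 0, 0], 0], [[-0.008, 0, 0], 0], [[-0.008, 0, 0], 0], [[-0.009, 0, 0], 0], [[0, 0, 0], 0], [[0, 0, 0], 0]]'

```text
time_s: 4.07
ee_pos: [471.3, 27.5, 95.7]
tool_rot: [-3.133, -0.205, -0.015]
wrist_force: [11.6, 1.5, -1.6]
finger_gap: 20.2
finger_force: 68.6
```

```bash
python3 -c "
from h import *
st()"
```

```text
t 4.07 tcp jig [-106.7    1. ] z 95.7 yaw-jig deg 0.31 tilt [0.01  0.003] F [11.6  1.5 -1.6] gap 20.2 68.6
```

Emit:
drive_tool --commands '[[[-0.0025, 0, 0], 0], [[0, -0.004, 0], 0], [[0, -0.005, 0], 0], [[0, -0.005, 0], 0], [[0, -0.005, 0], 0], [[0, -0.003, 0], 0], [[0, 0, 0], 0], [[0, 0, 0], 0]]'

```text
time_s: 4.73
ee_pos: [466.2, 48.4, 95.7]
tool_rot: [-3.134, -0.204, -0.014]
wrist_force: [12.7, -1.9, -2.4]
finger_gap: 20.3
finger_force: 69.1
```

```bash
python3 -c "
from h import *
st()"
```

```text
t 4.73 tcp jig [-109.1   22.4] z 95.7 yaw-jig deg 0.29 tilt [0.009 0.001] F [12.7 -1.9 -2.4] gap 20.3 69.1
```

Shifted 21.4 mm; now let it forward into the notch.

Emit:
drive_tool --commands '[[[0.004, 0, 0], 0], [[0.004, 0, 0], 0], [[0.004, 0, 0], 0], [[0.003, 0, 0], 0], [[0, 0, 0], 0], [[0, 0, 0], 0]]'

```text
time_s: 5.23
ee_pos: [481.0, 50.2, 95.7]
tool_rot: [-3.134, -0.204, -0.013]
wrist_force: [12.1, -2.9, -0.3]
finger_gap: 20.3
finger_force: 69.1
```

```bash
python3 -c "
from h import *
st()"
```

```text
t 5.23 tcp jig [-94.2  22.3] z 95.7 yaw-jig deg 0.27 tilt [0.008 0.001] F [12.1 -2.9 -0.3] gap 20.3 69.1
```

Emit:
drive_tool --commands '[[[0.002, 0, 0], 0], [[0.001, 0, 0], 0], [[0, 0, 0], 0], [[0, 0, 0], 0]]'

```text
time_s: 5.57
ee_pos: [481.8, 50.2, 95.7]
tool_rot: [-3.135, -0.204, -0.005]
wrist_force: [-0.4, -1.1, 7.6]
finger_gap: 20.3
finger_force: 69.9
```

Emit:
drive_tool --commands '[[[0, 0, 0], 0], [[0, 0, 0], 0], [[0, 0, 0], 0], [[0, 0, 0], 0]]' --gripper 0.05

```text
time_s: 5.9
ee_pos: [480.5, 50.3, 93.0]
tool_rot: [-3.135, -0.204, 0.001]
wrist_force: [0.5, 1.3, -0.4]
finger_gap: 49.7
finger_force: 0.0
```

Emit:
drive_tool --commands '[[[0, 0, -0.03], 0], [[0, 0, -0.03], 0], [[0, 0, -0.03], 0], [[0, 0, -0.03], 0], [[0, 0, -0.02], 0], [[0, 0, 0], 0], [[0, 0, 0], 0], [[0, 0, 0], 0], [[0, 0, 0], 0]]'

```text
time_s: 6.65
ee_pos: [480.2, 50.3, 231.8]
tool_rot: [3.134, 0.204, -0.004]
wrist_force: [0.1, 0.4, -0.9]
finger_gap: 50.1
finger_force: 0.0
```

```bash
python3 - <<'E'
from h import *
s=st();cm=camera_model("wrist");cv2.imwrite("pics/w2.png",get_image("wrist")[:,:,::-1]);np.savez("w2.npz",**cm)
E
```

```text
t 6.65 tcp jig [-95.   22.5] z 231.8 yaw-jig deg 0.29 tilt [-0.002 -0.001] F [ 0.1  0.4 -0.9] gap 50.1 0.0
```

View pics/w2.png

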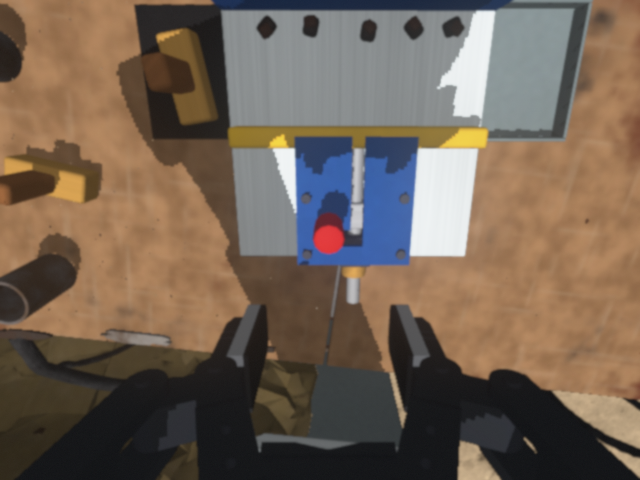

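The pusher is hooked, with the knob at (328,238) in the notch. The chips are in row 27, and the scraper's brass top has corners (158,37), (188,28), (217,117) and (186,126) on the pad.

```bash
python3 - <<'E'
from h import *
cm=dict(np.load("w2.npz"))
r=lambda p,z:toj(ray("w",p,z,cm))
print("chips",[r((x,y),45) for x,y in((266,27),(311,26),(368,31),(414,27),(453,27))])
q=[r(p,26) for p in((158,37),(188,28),(217,117),(186,126))];print("scraper",q,np.mean(q,0))
print("handle top",r((152,70),82))
print("pad",[r(p,3) for p in((136,7),(152,138))],"pan",[r(p,24) for p in((590,3),(567,139))],"knob",r((329,236),128),"bar",r((230,147),70),r((486,147),70),"bed",r((240,256),40),r((466,255),40))
E
```

```text
chips [array([48.2, 70.7]), array([49. , 36.5]), array([45.9, -7. ]), array([ 48.8, -41.9]), array([ 49. , -71.6])]
scraper [array([ 44. , 161.4]), array([ 50.6, 136.3]), array([-17.5, 118.9]), array([-25.1, 146.6])] [ 13.  140.8]
handle top [ 14.4 146.2]
pad [array([ 70.2, 185.9]), array([-36.9, 187.7])] pan [array([  70.3, -184.7]), array([ -34.3, -188.1])] knob [-91.9  22.1] bar [-38.8  98.8] [-37.7 -99.1] bed [-140.5  104.5] [-138.3 -106.1]
```

Emit:
drive_tool --commands '[[[0.0218, -0.0243, 0], 0], [[0.0218, -0.0243, 0], 0], [[0.0218, -0.0243, 0], 0], [[0.0218, -0.0243, 0], 0], [[0.0218, -0.0243, 0], 0], [[0, 0, 0.03], -6.5], [[0, 0, 0.03], -6.5], [[0, 0, 0.03], 0], [[0, 0, 0], 0], [[0, 0, 0], 0]]'

```text
time_s: 7.53
ee_pos: [572.1, 184.1, 141.4]
tool_rot: [3.089, 0.556, -0.007]
wrist_force: [0.6, -1.0, 1.2]
finger_gap: 49.7
finger_force: 0.0
```

```bash
python3 - <<'E'
from h import *
s=st();cm=camera_model("wrist");cv2.imwrite("pics/w3.png",get_image("wrist")[:,:,::-1]);np.savez("w3.npz",**cm)
E
```

```text
t 7.53 tcp jig [ 12.8 143.8] z 141.4 yaw-jig deg 13.26 tilt [-0.004 -0.003] F [ 0.6 -1.   1.2] gap 49.7 0.0
```

View pics/w3.png

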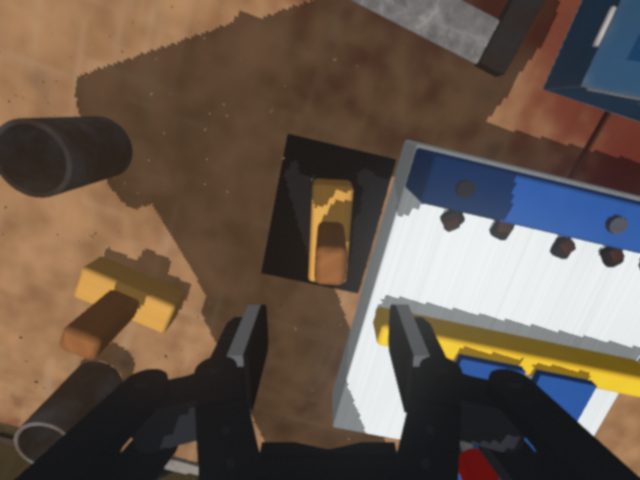

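The handle is centred between the fingers, with its top at (331,268), and the scraper is aligned with the tool.

```bash
python3 - <<'E'
from h import *
cm=dict(np.load("w3.npz"));r=lambda p,z:toj(ray("w",p,z,cm))
print(r((331,268),82),r((331,251),82),r((331,284),82)); print("brass",[r(p,26) for p in((314,180),(353,180))])
E
```

```text
[ 11.6 142. ] [ 21.7 144.4] [  1.8 139.7]
brass [array([ 48.6, 162. ]), array([ 54.5, 136.5])]
```

Emit:
drive_tool --commands '[[[0, 0, 0.035], 0], [[0, 0, 0.035], 0], [[0, 0, 0.028], 0], [[0, 0, 0], 0], [[0, 0, 0], 0]]'

```text
time_s: 8.0
ee_pos: [573.6, 184.8, 47.0]
tool_rot: [3.091, 0.558, 0.001]
wrist_force: [0.5, 0.4, 2.0]
finger_gap: 49.9
finger_force: 0.0
```

Emit:
drive_tool --commands '[[[0, 0, 0], 0], [[0, 0, 0], 0], [[0, 0, 0], 0], [[0, 0, 0], 0], [[0, 0, 0], 0], [[0, 0, 0], 0]]' --gripper 0.005 --force 70

```text
time_s: 8.5
ee_pos: [574.7, 185.6, 48.8]
tool_rot: [-3.091, -0.558, -0.008]
wrist_force: [-0.2, -0.3, 7.8]
finger_gap: 17.7
finger_force: 69.5
```

```bash
python3 -c "
from h import *
st()"
```

```text
t 8.5 tcp jig [ 15.6 145. ] z 48.8 yaw-jig deg 13.32 tilt [0.005 0.002] F [-0.2 -0.3  7.8] gap 17.7 69.5
```

Emit:
drive_tool --commands '[[[0, 0, -0.02], 0], [[0, 0, -0.03], 0], [[0, 0, -0.02], 0], [[0, 0, 0], 6.65], [[0, 0, 0], 6.65], [[0, 0, 0], 0], [[0, 0, 0], 0]]'

```text
time_s: 9.08
ee_pos: [572.7, 184.9, 115.0]
tool_rot: [-3.135, -0.201, 0.001]
wrist_force: [-0.4, 0.0, -3.2]
finger_gap: 17.3
finger_force: 68.8
```

```bash
python3 - <<'E'
from h import *
s=st();cm=camera_model("wrist");i=get_image("wrist")[:,:,::-1];np.savez("w4.npz",**cm)
cv2.imwrite("pics/w4.png",cv2.resize(i[120:420,160:560],None,fx=2,fy=2,interpolation=cv2.INTER_CUBIC))
E
```

```text
t 9.08 tcp jig [ 13.5 144.5] z 115.0 yaw-jig deg 0.18 tilt [-0.001  0.   ] F [-0.4  0.  -3.2] gap 17.3 68.8
```

View pics/w4.png

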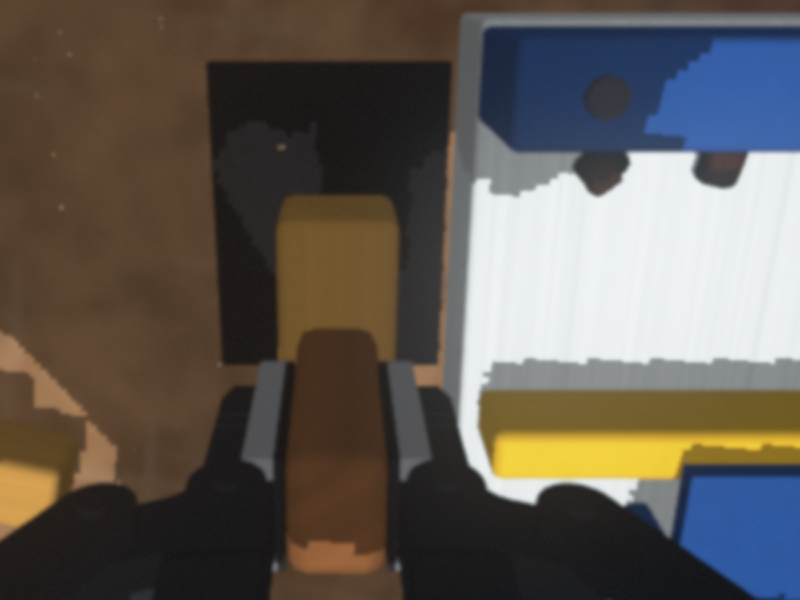

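The scraper is held square to the tool, with its far top edge at crop row 222 and its bottom edge at row 195. The pad is at crop x 208–450.

```bash
python3 - <<'E'
from h import *
cm=dict(np.load("w4.npz"));r=lambda u,v,z:toj(ray("w",(160+u/2,120+v/2),z,cm))
print("top edge",r(280,222,95.2),r(396,222,95.2),"bot",r(338,195,69.2)); print("pad",[r(u,v,3) for u,v in((208,62),(450,62),(222,364),(437,364))],"fence top",r(600,150,85))
E
```

```text
top edge [ 46.3 157.5] [ 46.4 131.7] bot [ 45.5 144.6]
pad [array([ 72. , 186.7]), array([ 72.3, 108.1]), array([-37.3, 186.9]), array([-37. , 107.4])] fence top [60.6 84.7]
```

Emit:
drive_tool --commands '[[[0.0035, 0.0155, 0], 0], [[0.0035, 0.0155, 0], 0], [[0.004, 0.0155, 0], 0], [[0, 0, 0], 0], [[0, 0, 0.01], 0], [[0, 0, 0.01], 0], [[0, 0, 0.007], 0], [[0, 0, 0], 0], [[0, 0, 0], 0], [[0, 0, 0], 0]]'

```text
time_s: 9.97
ee_pos: [589.4, 140.5, 87.8]
tool_rot: [3.135, 0.197, -0.001]
wrist_force: [-0.1, -0.4, -3.3]
finger_gap: 16.9
finger_force: 69.1
```

```bash
python3 -c "
from h import *
st()"
```

```text
t 9.97 tcp jig [24.6 98.4] z 87.8 yaw-jig deg 0.04 tilt [-0.001 -0.   ] F [-0.1 -0.4 -3.3] gap 16.9 69.1
```

Emit:
drive_tool --commands '[[[0, 0.01, 0], 0], [[0, 0.01, 0], 0], [[0, 0.01, 0], 0], [[0, 0.01, 0], 0], [[0, 0.01, 0], 0], [[0, 0.01, 0], 0], [[0, 0.01, 0], 0], [[0, 0.01, 0], 0], [[0, 0.01, 0], 0], [[0, 0.01, 0], 0]]'

```text
time_s: 10.8
ee_pos: [602.3, 39.9, 88.3]
tool_rot: [3.135, 0.196, 0.0]
wrist_force: [0.8, 0.1, -3.5]
finger_gap: 17.4
finger_force: 69.3
```

Emit:
drive_tool --commands '[[[0, 0.01, 0], 0], [[0, 0.01, 0], 0], [[0, 0.01, 0], 0], [[0, 0.01, 0], 0], [[0, 0.01, 0], 0], [[0, 0.01, 0], 0], [[0, 0.01, 0], 0], [[0, 0.01, 0], 0], [[0, 0.008, 0], 0], [[0, 0.008, 0], 0]]'

```text
time_s: 11.63
ee_pos: [614.2, -55.3, 88.2]
tool_rot: [3.135, 0.196, -0.0]
wrist_force: [0.5, -0.8, -3.0]
finger_gap: 17.3
finger_force: 69.3
```

Emit:
drive_tool --commands '[[[0, 0.008, 0], 0], [[0, 0.008, 0], 0], [[0, 0.008, 0], 0], [[0, 0.006, 0], 0], [[0, 0, 0], 0], [[0, 0, 0], 0], [[0, 0, 0], 0]]'

```text
time_s: 12.22
ee_pos: [617.9, -83.9, 88.3]
tool_rot: [-3.135, -0.196, 0.0]
wrist_force: [0.6, 0.1, -2.7]
finger_gap: 17.6
finger_force: 69.3
```

```bash
python3 - <<'E'
from h import *
s=st();i=get_image("scene")[:,:,::-1]
cv2.imwrite("pics/s5.png",cv2.resize(i[200:340,280:480],None,fx=3,fy=3,interpolation=cv2.INTER_CUBIC))
E
```

```text
t 12.22 tcp jig [  24.8 -127.8] z 88.3 yaw-jig deg -0.0 tilt [-0.  0.] F [ 0.6  0.1 -2.7] gap 17.6 69.3
```

View pics/s5.png

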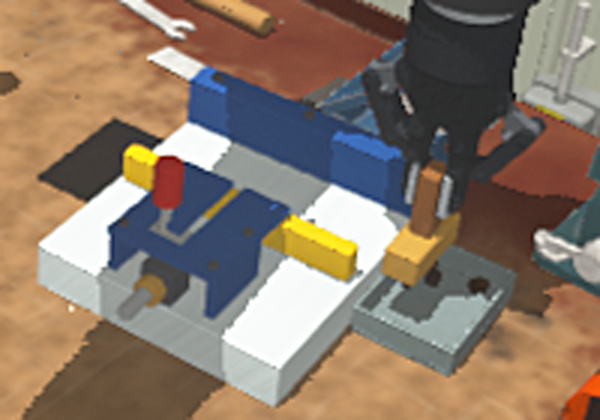

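Emit:
drive_tool --commands '[[[0, 0, -0.03], 0], [[0, 0, -0.03], 0], [[0, 0, -0.02], 0], [[-0.02, -0.03, 0], 0], [[-0.02, -0.03, 0], 0], [[0, 0, 0], 0], [[0, 0, 0], 0]]'

```text
time_s: 12.85
ee_pos: [570.1, -28.0, 169.0]
tool_rot: [-3.135, -0.201, -0.002]
wrist_force: [1.0, 0.7, -3.0]
finger_gap: 17.0
finger_force: 70.4
```

```bash
python3 - <<'E'
from h import *
s=st();i=get_image("wrist")[:,:,::-1]
cv2.imwrite("pics/w6.png",i)
E
```

```text
t 12.85 tcp jig [-15.6 -66.3] z 169.0 yaw-jig deg 0.17 tilt [0.001 0.001] F [ 1.   0.7 -3. ] gap 17.0 70.4
```

View pics/w6.png

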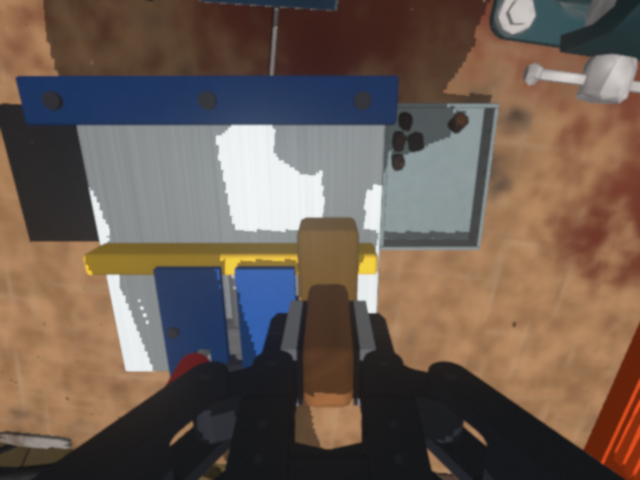

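All five chips are in the pan, at pixels (405,121), (399,141), (416,142), (398,161) and (458,121). Next I return the scraper to its pad.

Emit:
drive_tool --commands '[[[0.005, -0.03, 0], 0], [[0.005, -0.03, 0], 0], [[0.005, -0.03, 0], 0], [[0.005, -0.03, 0], 0], [[0.005, -0.03, 0], 0], [[0.006, -0.032, 0], 0], [[0.0056, -0.0313, 0], 0], [[0, 0, 0], 0], [[0, 0, 0.03], 0], [[0, 0, 0.03], 0]]'

```text
time_s: 13.73
ee_pos: [582.3, 187.6, 109.5]
tool_rot: [-3.134, -0.197, -0.007]
wrist_force: [-0.2, 0.2, -5.2]
finger_gap: 17.3
finger_force: 71.0
```

Emit:
drive_tool --commands '[[[0, 0, 0.03], 0], [[0, 0, 0.015], 0], [[0, 0, 0.01], 0], [[0, 0, 0.003], 0], [[0, 0, 0], 0], [[0, 0, 0], 0]]'

```text
time_s: 14.23
ee_pos: [581.4, 186.8, 51.7]
tool_rot: [-3.135, -0.196, -0.003]
wrist_force: [-0.4, 0.1, -1.8]
finger_gap: 17.2
finger_force: 70.8
```

```bash
python3 -c "
from h import *
st()"
```

```text
t 14.23 tcp jig [ 22.4 145.3] z 51.7 yaw-jig deg -0.02 tilt [0.002 0.001] F [-0.4  0.1 -1.8] gap 17.2 70.8
```

Emit:
drive_tool --commands '[[[0, 0, 0.002], 0], [[0, 0, 0.002], 0], [[0, 0, 0], 0], [[0, 0, 0], 0]]'

```text
time_s: 14.57
ee_pos: [581.6, 187.1, 48.6]
tool_rot: [-3.135, -0.197, -0.005]
wrist_force: [-1.3, 0.4, 6.4]
finger_gap: 17.4
finger_force: 71.9
```

Emit:
drive_tool --commands '[[[0, 0, 0], 0], [[0, 0, 0], 0], [[0, 0, 0], 0], [[0, 0, 0], 0]]' --gripper 0.05

```text
time_s: 14.9
ee_pos: [580.4, 186.5, 46.1]
tool_rot: [3.135, 0.196, -0.0]
wrist_force: [0.6, 0.2, 0.2]
finger_gap: 49.8
finger_force: 0.0
```

Emit:
drive_tool --commands '[[[0, 0, -0.03], 0], [[0, 0, -0.035], 0], [[0, 0, -0.035], 0], [[0, 0, -0.035], 0], [[0, 0, -0.035], 0], [[-0.035, 0, -0.01], 0], [[-0.035, 0, 0], 0], [[-0.035, 0, 0], 0], [[0, 0, 0], 0], [[0, 0, 0], 0]]'

```text
time_s: 15.73
ee_pos: [475.3, 173.5, 227.3]
tool_rot: [-3.134, -0.198, -0.003]
wrist_force: [-0.2, -0.2, 0.3]
finger_gap: 49.9
finger_force: 0.0
```

```bash
python3 - <<'E'
from h import *
s=st();cm=camera_model("wrist");i=get_image("wrist")[:,:,::-1];np.savez("w7.npz",**cm)
cv2.imwrite("pics/w7.png",i)
E
```

```text
t 15.73 tcp jig [-84.5 145.4] z 227.3 yaw-jig deg 0.07 tilt [0.002 0.002] F [-0.2 -0.2  0.3] gap 49.9 0.0
```

View pics/w7.png

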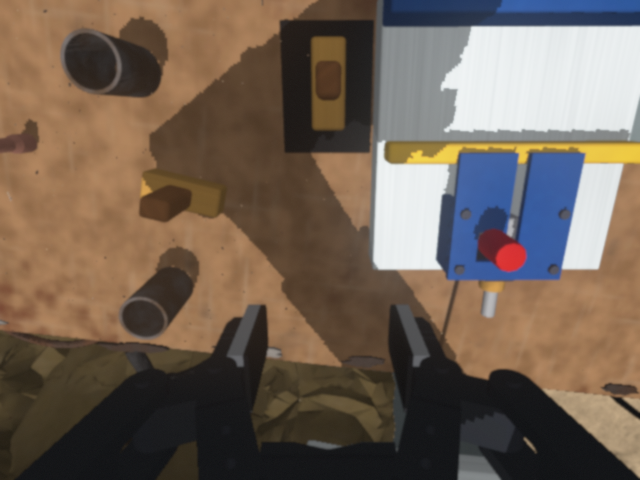

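The scraper stands on its pad at (328,83). The pipe rims are centred at (93,62) and (146,316), and the decoy is at (180,195).

```bash
python3 - <<'E'
from h import *
cm=dict(np.load("w7.npz"));r=lambda p,z:toj(ray("w",p,z,cm))
print("far rim c",r((92.5,62),70),r((62,62),70),r((123,62),70),"near",r((146,316),70),r((121,316),70),r((171,316),70),"decoy",r((165,205),82),"scr",r((328,83),26), "cup",r((0,145),0))
E
```

```text
far rim c [ 32.  314.3] [ 32. 336.] [ 32.1 292.5] near [-172.4  306.6] [-172.6  328.8] [-172.4  284.5] decoy [-69.3 271.2] scr [ 21.4 146.2] cup [-31.2 454.1]
```

Emit:
drive_tool --commands '[[[0.023, -0.0338, 0], 0], [[0.023, -0.0338, 0], 0], [[0.023, -0.0338, 0], 0], [[0.023, -0.0338, 0], 0], [[0.023, -0.0338, 0], 0], [[0, 0, 0.03], 0], [[0, 0, 0.03], 0], [[0, 0, 0.03], 0], [[0, 0, 0], 0], [[0, 0, 0], 0]]' --gripper 0.085

```text
time_s: 16.62
ee_pos: [569.3, 354.7, 133.7]
tool_rot: [3.131, 0.195, -0.006]
wrist_force: [0.2, -0.6, 1.9]
finger_gap: 84.8
finger_force: 0.0
```

```bash
python3 - <<'E'
from h import *
s=st();cm=camera_model("wrist");i=get_image("wrist")[:,:,::-1];np.savez("w8.npz",**cm)
cv2.imwrite("pics/w8.png",i)
E
```

```text
t 16.62 tcp jig [ 31.4 313.4] z 133.7 yaw-jig deg -0.04 tilt [-0.003 -0.004] F [ 0.2 -0.6  1.9] gap 84.8 0.0
```

View pics/w8.png

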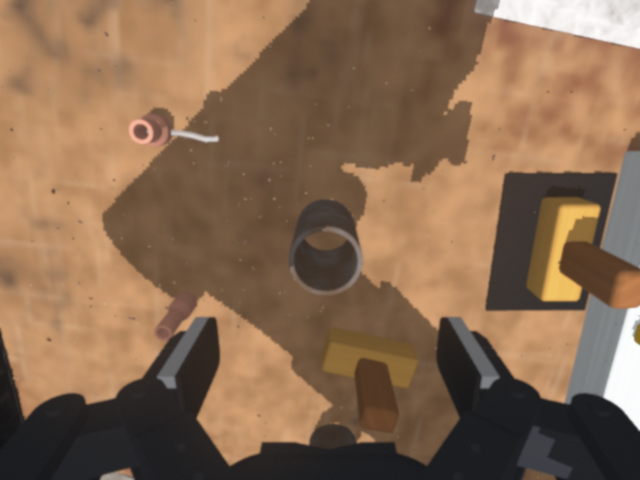

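The pipe rim is centred at (325,260), between the fingers. The cups at (150,130) and (180,310) are well clear.

```bash
python3 - <<'E'
from h import *
cm=dict(np.load("w8.npz"));r=lambda p,z:toj(ray("w",p,z,cm))
print(r((325,260),70),r((289,260),70),r((361,260),70),r((325,226),70),r((325,294),70))
E
```

```text
[ 32.9 315.3] [ 33.  336.1] [ 32.9 294.5] [ 53.4 315.2] [ 11.1 315.4]
```

Emit:
drive_tool --commands '[[[0, 0, 0.03], 0], [[0, 0, 0.03], 0], [[0, 0, 0.03], 0], [[0, 0, 0.02], 0], [[0, 0, 0], 0], [[0, 0, 0], 0]]'

```text
time_s: 17.17
ee_pos: [570.4, 355.8, 28.4]
tool_rot: [-3.135, -0.196, -0.003]
wrist_force: [-0.6, 0.3, 0.6]
finger_gap: 84.6
finger_force: 0.0
```

Emit:
drive_tool --commands '[[[0, 0, 0], 0], [[0, 0, 0], 0], [[0, 0, 0], 0], [[0, 0, 0], 0], [[0, 0, 0], 0], [[0, 0, 0], 0], [[0, 0, 0], 0]]' --gripper 0.03 --force 40

```text
time_s: 17.75
ee_pos: [570.3, 356.1, 28.6]
tool_rot: [-3.134, -0.197, -0.004]
wrist_force: [-1.9, -0.4, 5.5]
finger_gap: 41.9
finger_force: 41.2
```

```bash
python3 -c "
from h import *
st()"
```

```text
t 17.75 tcp jig [ 32.5 314.7] z 28.6 yaw-jig deg 0.02 tilt [0.003 0.001] F [-1.9 -0.4  5.5] gap 41.9 41.2
```

Emit:
drive_tool --commands '[[[0, 0, -0.02], 0], [[0, 0, -0.035], 0], [[0, 0, -0.035], 0], [[0, 0, -0.03], 0], [[0, 0.03, 0], 0], [[0, 0.03, 0], 0], [[0, 0.03, 0], 0], [[0, 0.03, 0], 0], [[0, 0.03, 0], 0], [[0, 0.03, 0], 0]]'

```text
time_s: 18.58
ee_pos: [591.3, 175.6, 145.9]
tool_rot: [-3.135, -0.196, 0.001]
wrist_force: [1.3, -0.3, -1.5]
finger_gap: 41.7
finger_force: 41.1
```

Emit:
drive_tool --commands '[[[0.001, 0.03, 0], 0], [[0.001, 0.03, 0], 0], [[0, 0.03, 0], 0], [[0, 0.03, 0], 0], [[0, 0.03, 0], 0], [[0, 0.027, 0], 0], [[0, 0, 0.02], 0], [[0, 0, 0.02], 0], [[0, 0, 0.02], 0], [[0, 0, 0], 0]]'

```text
time_s: 19.42
ee_pos: [612.8, 1.3, 80.7]
tool_rot: [-3.135, -0.194, 0.014]
wrist_force: [-0.6, -0.9, -4.0]
finger_gap: 42.1
finger_force: 41.1
```

```bash
python3 -c "
from h import *
st()"
```

```text
t 19.42 tcp jig [ 30.4 -42.6] z 80.7 yaw-jig deg -0.07 tilt [-0.009 -0.   ] F [-0.6 -0.9 -4. ] gap 42.1 41.1
```

Emit:
drive_tool --commands '[[[0.003, 0, 0], 0], [[0, 0, 0], 0], [[0, 0, 0], 0]]'

```text
time_s: 19.67
ee_pos: [619.8, 2.2, 88.3]
tool_rot: [3.135, 0.197, 0.004]
wrist_force: [0.2, -0.5, -2.1]
finger_gap: 41.6
finger_force: 41.2
```

```bash
python3 -c "
from h import *
st()"
```

```text
t 19.67 tcp jig [ 37.5 -42.6] z 88.3 yaw-jig deg 0.01 tilt [0.003 0.   ] F [ 0.2 -0.5 -2.1] gap 41.6 41.2
```

Emit:
drive_tool --commands '[[[-0.0015, 0, 0.008], 0], [[0, 0, 0.007], 0], [[0, 0, 0.004], 0], [[0, 0, 0], 0], [[0, 0, 0.002], 0], [[0, 0, 0], 0], [[0, 0, 0], 0]]'

```text
time_s: 20.25
ee_pos: [617.7, 1.8, 68.4]
tool_rot: [3.135, 0.197, 0.003]
wrist_force: [-6.9, 2.2, 13.2]
finger_gap: 41.7
finger_force: 42.2
```

```bash
python3 -c "
from h import *
st()"
```

```text
t 20.25 tcp jig [ 35.3 -42.7] z 68.4 yaw-jig deg 0.04 tilt [ 0.002 -0.001] F [-6.9  2.2 13.2] gap 41.7 42.2
```

Emit:
drive_tool --commands '[[[0, 0, 0], 0], [[0, 0, 0], 0], [[0, 0, 0], 0], [[0, 0, 0], 0], [[0, 0, 0], 0], [[0, 0, -0.03], 0], [[0, 0, -0.04], 0], [[0, 0, -0.04], 0], [[0, 0, -0.04], 0]]' --gripper 0.085

```text
time_s: 21.0
ee_pos: [616.9, 1.5, 216.8]
tool_rot: [3.135, 0.196, -0.001]
wrist_force: [1.1, 0.3, 0.3]
finger_gap: 84.9
finger_force: 0.0
```

Emit:
drive_tool --commands '[[[-0.0208, -0.0349, 0], 0], [[-0.0208, -0.0349, 0], 0], [[-0.0208, -0.0349, 0], 0], [[-0.0208, -0.0349, 0], 0], [[-0.0208, -0.0349, 0], 0], [[-0.0208, -0.0349, 0], 0], [[-0.0208, -0.0349, 0], 0], [[-0.0208, -0.0349, 0], 0], [[-0.0208, -0.0349, 0], 0], [[-0.0208, -0.0349, 0], 0]]'

```text
time_s: 21.83
ee_pos: [365.9, 323.4, 215.5]
tool_rot: [-3.135, -0.196, -0.001]
wrist_force: [0.2, 1.3, -0.2]
finger_gap: 84.8
finger_force: 0.0
```

Emit:
drive_tool --commands '[[[0, 0, 0.03], 0], [[0, 0, 0.03], 0], [[0, 0, 0.02], 0], [[0, 0, 0], 0], [[0, 0, 0], 0], [[0, 0, 0], 0]]'

```text
time_s: 22.33
ee_pos: [368.2, 322.5, 137.2]
tool_rot: [-3.134, -0.196, -0.003]
wrist_force: [-0.2, -0.0, 0.8]
finger_gap: 84.8
finger_force: 0.0
```

```bash
python3 - <<'E'
from h import *
s=st();cm=camera_model("wrist");i=get_image("wrist")[:,:,::-1];np.savez("w9.npz",**cm)
cv2.imwrite("pics/w9.png",i);j=get_image("scene")[:,:,::-1];cv2.imwrite("pics/s9.png",cv2.resize(j[180:350,190:460],None,fx=2.9,fy=2.9))
print(proj("w",np.r_[tow((-172.4,306.6)),70],cm))
E
```

```text
t 22.33 tcp jig [-172.2  306.6] z 137.2 yaw-jig deg -0.02 tilt [0.002 0.001] F [-0.2 -0.   0.8] gap 84.8 0.0
[328.7 261.2]
```

View pics/w9.png

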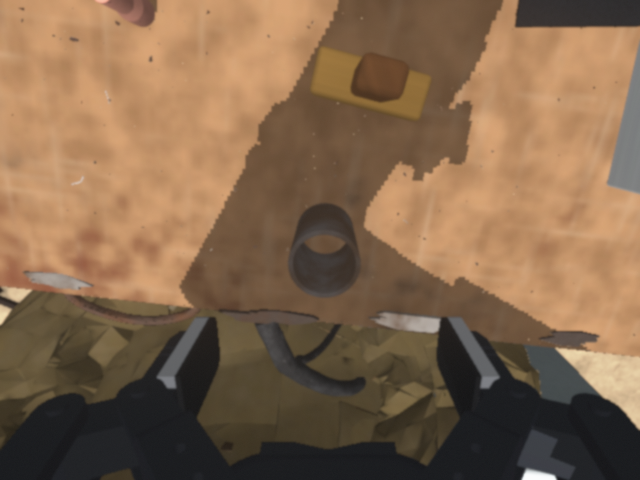

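View pics/s9.png

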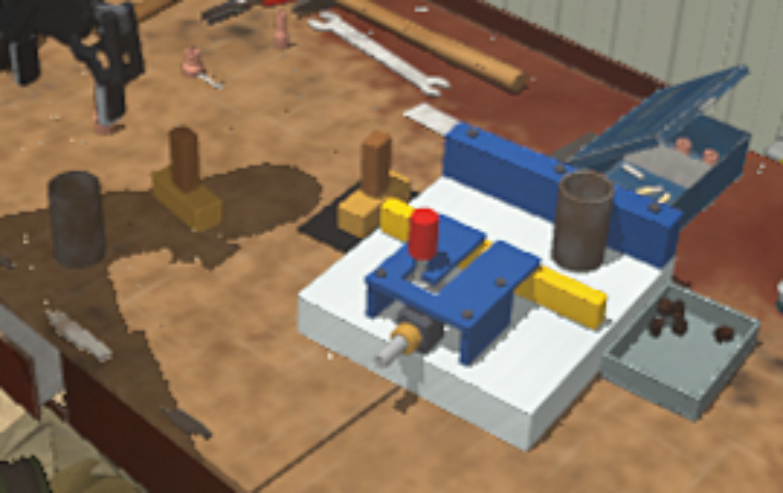

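The pipe rim is at (324,263), centred between the fingers. The first pipe stands at the fence, the five chips are in the pan and the scraper is on its pad.

Emit:
drive_tool --commands '[[[0, -0.001, 0.03], 0], [[0, 0, 0.03], 0], [[0, 0, 0.03], 0], [[0, 0, 0.019], 0], [[0, 0, 0], 0], [[0, 0, 0], 0]]'

```text
time_s: 22.93
ee_pos: [367.8, 323.2, 27.2]
tool_rot: [3.135, 0.196, 0.001]
wrist_force: [-0.2, 0.6, 0.8]
finger_gap: 85.0
finger_force: 0.0
```

Emit:
drive_tool --commands '[[[0, 0, 0], 0], [[0, 0, 0], 0], [[0, 0, 0], 0], [[0, 0, 0], 0], [[0, 0, 0], 0], [[0, 0, 0], 0], [[0, 0, 0], 0]]' --gripper 0.03 --force 40

```text
time_s: 23.52
ee_pos: [368.0, 324.0, 28.0]
tool_rot: [-3.134, -0.196, -0.003]
wrist_force: [-0.6, 1.0, 5.6]
finger_gap: 41.9
finger_force: 41.2
```

```bash
python3 -c "
from h import *
st()"
```

```text
t 23.52 tcp jig [-172.2  308.1] z 28.0 yaw-jig deg 0.01 tilt [0.002 0.002] F [-0.6  1.   5.6] gap 41.9 41.2
```

Emit:
drive_tool --commands '[[[0, 0, -0.02], 0], [[0, 0, -0.035], 0], [[0, 0, -0.035], 0], [[0, 0, -0.04], 0], [[0, 0, 0], 0]]'

```text
time_s: 23.93
ee_pos: [369.8, 325.2, 165.3]
tool_rot: [-3.127, -0.196, -0.014]
wrist_force: [1.5, 1.0, -0.6]
finger_gap: 41.9
finger_force: 41.2
```

Emit:
drive_tool --commands '[[[0.0208, 0.0263, 0], 0], [[0.0208, 0.0263, 0], 0], [[0.0208, 0.0263, 0], 0], [[0.0208, 0.0263, 0], 0], [[0.0208, 0.0263, 0], 0], [[0.0208, 0.0263, 0], 0], [[0.0208, 0.0263, 0], 0], [[0.0208, 0.0263, 0], 0], [[0.0208, 0.0263, 0], 0], [[0.0188, 0.0263, 0], 0]]'

```text
time_s: 24.77
ee_pos: [605.3, 86.5, 155.5]
tool_rot: [3.135, 0.196, -0.001]
wrist_force: [-0.2, 0.6, -0.9]
finger_gap: 41.7
finger_force: 41.2
```

Emit:
drive_tool --commands '[[[0, 0, 0.02], 0], [[0, 0, 0.02], 0], [[0, 0, 0.02], 0], [[0, 0, 0], 0], [[0, 0, 0], 0], [[0, 0, 0], 0]]'

```text
time_s: 25.27
ee_pos: [605.0, 87.9, 97.6]
tool_rot: [3.135, 0.197, 0.002]
wrist_force: [-0.5, 0.2, -0.5]
finger_gap: 41.9
finger_force: 41.2
```

```bash
python3 -c "
from h import *
st()"
```

```text
t 25.27 tcp jig [33.5 44.3] z 97.6 yaw-jig deg 0.01 tilt [ 0.001 -0.   ] F [-0.5  0.2 -0.5] gap 41.9 41.2
```

Emit:
drive_tool --commands '[[[0.002, 0, 0.01], 0], [[0, 0, 0.01], 0], [[0, 0, 0.006], 0], [[0, 0, 0.002], 0], [[0, 0, 0.002], 0], [[0, 0, 0.001], 0], [[0, 0, 0], 0], [[0, 0, 0], 0]]'

```text
time_s: 25.93
ee_pos: [606.6, 88.1, 68.1]
tool_rot: [3.135, 0.197, 0.002]
wrist_force: [-6.5, 0.2, 11.6]
finger_gap: 41.9
finger_force: 42.5
```

```bash
python3 -c "
from h import *
st()"
```

```text
t 25.93 tcp jig [35.1 44.3] z 68.1 yaw-jig deg 0.04 tilt [ 0.002 -0.   ] F [-6.5  0.2 11.6] gap 41.9 42.5
```

Emit:
drive_tool --commands '[[[0, 0, 0], 0], [[0, 0, 0], 0], [[0, 0, 0], 0], [[0, 0, 0], 0], [[0, 0, 0], 0], [[0, 0, -0.03], 0], [[0, 0, -0.04], 0], [[0, 0, -0.04], 0], [[0, 0, -0.03], 0]]' --gripper 0.085

```text
time_s: 26.68
ee_pos: [606.9, 87.8, 209.0]
tool_rot: [3.135, 0.196, 0.005]
wrist_force: [1.2, 0.2, 0.8]
finger_gap: 85.0
finger_force: 0.0
```

Emit:
drive_tool --commands '[[[-0.026, 0.0045, 0], 0], [[-0.026, 0.0045, 0], 0], [[-0.026, 0.0045, 0], 0], [[-0.026, 0.0045, 0], 0], [[-0.026, 0.004, 0], 0], [[0, 0, 0], 0], [[0, 0, 0], 0]]' --gripper 0.05

```text
time_s: 27.27
ee_pos: [479.8, 50.0, 206.1]
tool_rot: [-3.135, -0.196, -0.003]
wrist_force: [1.1, 0.2, -0.2]
finger_gap: 50.1
finger_force: 0.0
```

```bash
python3 - <<'E'
from h import *
s=st();cm=camera_model("wrist");i=get_image("wrist")[:,:,::-1].copy();np.savez("w10.npz",**cm)
m=((i[:,:,2]>110)&(i[:,:,1]<50)&(i[:,:,0]<60)).astype(np.uint8)
n,l,stt,c=cv2.connectedComponentsWithStats(m)
for k in range(1,n):
    if stt[k,4]>100: print(stt[k],c[k],toj(ray("w",c[k],126,cm)))
cv2.imwrite("pics/w10.png",i)
E
```

```text
t 27.27 tcp jig [-95.5  22.2] z 206.1 yaw-jig deg 0.01 tilt [0.002 0.001] F [ 1.1  0.2 -0.2] gap 50.1 0.0
```

View pics/w10.png

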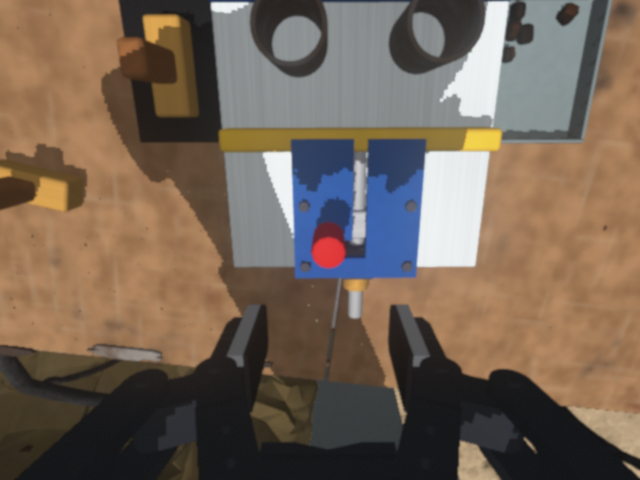

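Both pipes stand on the bed, with rims at (289,36) and (427,36). The scraper is on the pad at (171,66), and the knob is in the notch at (328,246) between the fingers.

Emit:
drive_tool --commands '[[[0, 0, 0.035], 0], [[0, 0, 0.035], 0], [[0, 0, 0.03], 0], [[0, 0, 0.013], 0], [[0, 0, 0], 0], [[0, 0, 0], 0]]'

```text
time_s: 27.82
ee_pos: [480.5, 49.9, 91.9]
tool_rot: [3.134, 0.196, -0.003]
wrist_force: [-0.5, -0.1, -0.1]
finger_gap: 49.9
finger_force: 0.0
```

Emit:
drive_tool --commands '[[[0, 0, 0], 0], [[0, 0, 0], 0], [[0, 0, 0], 0], [[0, 0, 0], 0], [[0, 0, 0], 0], [[0, 0, 0], 0]]' --gripper 0.01 --force 70

```text
time_s: 28.32
ee_pos: [481.3, 49.6, 94.2]
tool_rot: [3.135, 0.196, 0.005]
wrist_force: [2.2, -4.4, 6.2]
finger_gap: 20.4
finger_force: 68.7
```

Emit:
drive_tool --commands '[[[-0.004, 0, 0], 0], [[-0.005, 0, 0], 0], [[-0.004, 0, 0], 0], [[-0.003, 0, 0], 0], [[0, 0, 0], 0], [[0, 0, 0], 0]]'

```text
time_s: 28.82
ee_pos: [467.1, 48.6, 94.2]
tool_rot: [-3.134, -0.196, -0.013]
wrist_force: [12.6, -2.5, -1.0]
finger_gap: 20.4
finger_force: 68.5
```

```bash
python3 -c "
from h import *
st()
cm=dict(np.load('w10.npz'));print('scr',toj(ray('w',(171,66),26,cm)))"
```

```text
t 28.82 tcp jig [-108.2   22.4] z 94.2 yaw-jig deg 0.0 tilt [0.008 0.002] F [12.6 -2.5 -1. ] gap 20.4 68.5
scr [ 21.1 143.6]
```

Emit:
drive_tool --commands '[[[0, 0.005, 0], 0], [[0, 0.006, 0], 0], [[0, 0.006, 0], 0], [[0, 0.005, 0], 0], [[0, 0, 0], 0], [[0, 0, 0], 0]]'

```text
time_s: 29.32
ee_pos: [470.2, 27.3, 94.2]
tool_rot: [-3.133, -0.196, -0.014]
wrist_force: [11.7, 1.4, -0.5]
finger_gap: 20.0
finger_force: 68.6
```

```bash
python3 -c "
from h import *
st()"
```

```text
t 29.32 tcp jig [-107.8    1. ] z 94.2 yaw-jig deg 0.0 tilt [0.009 0.003] F [11.7  1.4 -0.5] gap 20.0 68.6
```

Emit:
drive_tool --commands '[[[0.005, 0, 0], 0], [[0.006, 0, 0], 0], [[0.006, 0, 0], 0], [[0.006, 0, 0], 0], [[0.006, 0, 0], 0], [[0.006, 0, 0], 0], [[0.005, 0, 0], 0], [[0.004, 0, 0], 0], [[0, 0, 0], 0], [[0, 0, 0], 0]]'

```text
time_s: 30.15
ee_pos: [513.4, 32.6, 94.2]
tool_rot: [-3.134, -0.196, -0.011]
wrist_force: [8.5, -0.1, 1.7]
finger_gap: 20.6
finger_force: 68.9
```

Emit:
drive_tool --commands '[[[0.002, 0, 0], 0], [[0.002, 0, 0], 0], [[0.002, 0, 0], 0], [[0.002, 0, 0], 0], [[0.001, 0, 0], 0], [[0.001, 0, 0], 0], [[0, 0, 0], 0], [[0, 0, 0], 0]]'

```text
time_s: 30.82
ee_pos: [522.3, 33.6, 94.2]
tool_rot: [-3.134, -0.196, -0.007]
wrist_force: [4.7, 0.4, 4.9]
finger_gap: 20.3
finger_force: 69.3
```

```bash
python3 -c "
from h import *
st()"
```

```text
t 30.82 tcp jig [-55.3   0.7] z 94.2 yaw-jig deg 0.01 tilt [0.005 0.001] F [4.7 0.4 4.9] gap 20.3 69.3
```

Emit:
drive_tool --commands '[[[0.001, 0, 0], 0], [[0.001, 0, 0], 0], [[0, 0, 0], 0], [[0, 0, 0], 0]]'

```text
time_s: 31.15
ee_pos: [524.2, 33.8, 94.2]
tool_rot: [-3.135, -0.197, -0.007]
wrist_force: [4.5, 0.5, 5.5]
finger_gap: 20.6
finger_force: 69.3
```

Emit:
drive_tool --commands '[[[0, 0, 0], 0], [[0, 0, 0], 0], [[0, 0, 0], 0], [[0, 0, 0], 0], [[0, 0, 0], 0]]' --gripper 0.05

```text
time_s: 31.57
ee_pos: [522.2, 33.2, 91.8]
tool_rot: [3.135, 0.196, -0.002]
wrist_force: [0.4, 0.5, -1.2]
finger_gap: 49.8
finger_force: 0.0
```

Emit:
drive_tool --commands '[[[0, 0, -0.03], 0], [[0, 0, -0.03], 0], [[0, 0, -0.04], 0], [[-0.02, 0, -0.04], 0], [[-0.02, 0, 0], 0], [[0, 0, 0], 0], [[0, 0, 0], 0], [[0, 0, 0], 0]]'

```text
time_s: 32.23
ee_pos: [484.1, 28.5, 228.9]
tool_rot: [3.135, 0.196, -0.002]
wrist_force: [0.3, 0.5, -1.0]
finger_gap: 50.1
finger_force: 0.0
```

```bash
python3 - <<'E'
from h import *
s=st();cm=camera_model("wrist");i=get_image("wrist")[:,:,::-1].copy()
m=((i[:,:,2]>110)&(i[:,:,1]<50)&(i[:,:,0]<60)).astype(np.uint8)
n,l,stt,c=cv2.connectedComponentsWithStats(m)
for k in range(1,n):
    if stt[k,4]>200: print("knob",toj(ray("w",c[k],127,cm)))
hsv=cv2.cvtColor(i,cv2.COLOR_BGR2HSV)
b=cv2.inRange(hsv,(20,140,80),(32,255,255));n,l,stt,c=cv2.connectedComponentsWithStats(b)
for k in range(1,n):
    if stt[k,4]>150: print("yellow",stt[k],c[k].round(),toj(ray("w",c[k],70,cm)),toj(ray("w",c[k],26,cm)))
j=get_image("scene")[:,:,::-1]
cv2.imwrite("pics/s11.png",j);cv2.imwrite("pics/w11.png",i)
print("old scene scraper diff",[float(np.abs(j[y0:y1,x0:x1].astype(int)-cv2.imread("pics/scene0.png")[y0:y1,x0:x1]).mean()) for x0,x1,y0,y1 in((300,335,220,265),)])
# scraper handle top in scene
for p in ((21,144),):
    print("pred handle top px",proj("scene",np.r_[tow(p),85]))
h=cv2.cvtColor(j.copy(),cv2.COLOR_BGR2HSV)
br=cv2.inRange(h,(5,110,50),(15,255,190));print(cv2.boundingRect(br[215:270,305:335]))
# dark chips inside pan
for nm,(x0,x1,y0,y1) in {"pan":(398,450,278,322)}.items():
    g=cv2.cvtColor(j,cv2.COLOR_BGR2GRAY)[y0:y1,x0:x1];n,l,s2,c=cv2.connectedComponentsWithStats((g<60).astype(np.uint8));print([(int(s2[k,4]),(c[k]+[x0,y0]).round().tolist()) for k in range(1,n) if s2[k,4]>4])
E
```

```text
t 32.23 tcp jig [-93.8   0.4] z 228.9 yaw-jig deg 0.0 tilt [-0.001 -0.   ] F [ 0.3  0.5 -1. ] gap 50.1 0.0
knob [-51.4   0.6]
yellow [ 191   70  275   24 6037] [328.  82.] [9.5 0.9] [12.4  1. ]
old scene scraper diff [26.52994708994709]
pred handle top px [320.1 227.4]
(0, 0, 30, 55)
[(7, [428.0, 278.0]), (67, [422.0, 288.0]), (23, [416.0, 292.0]), (24, [439.0, 295.0])]
```

```bash
python3 - <<'E'
from h import *
j=cv2.imread("pics/s11.png");a=cv2.resize(j[180:350,190:460],None,fx=2.9,fy=2.9).astype(int);b=cv2.imread("pics/s9.png").astype(int)
d=np.abs(a-b).mean(2)
print("scraper region",d[125:250,320:380].mean(),"pan",d[290:400,640:740].mean(),"pipe1",d[170:230,550:620].mean())
g=j.astype(int)
for x,y in((38.5,-42.7),(38.5,44.3)):
    P=tow((x,y))
    for z in (45,60,68,73,85): 
        for o in(-12,0,12):
            q=proj("scene",np.r_[P,z]);u,v=int(q[0]+o),int(q[1]);print(z,o,(u,v),j[v,u].tolist(),end=" ")
        print()
E
```

```text
scraper region 19.53862222222222 pan 7.713666666666666 pipe1 15.11111111111111
45 -12 (377, 266) [34, 125, 153] 45 0 (389, 266) [34, 119, 148] 45 12 (401, 266) [119, 113, 103] 
60 -12 (377, 261) [34, 121, 151] 60 0 (389, 261) [63, 67, 73] 60 12 (401, 261) [100, 62, 42] 
68 -12 (378, 258) [140, 143, 141] 68 0 (390, 258) [53, 61, 71] 68 12 (402, 258) [100, 63, 42] 
73 -12 (378, 256) [121, 114, 105] 73 0 (390, 256) [51, 61, 72] 73 12 (402, 256) [99, 63, 41] 
85 -12 (379, 252) [100, 63, 43] 85 0 (391, 252) [53, 62, 72] 85 12 (403, 252) [95, 59, 41] 
45 -12 (345, 252) [29, 125, 156] 45 0 (357, 252) [36, 41, 185] 45 12 (369, 252) [125, 117, 106] 
60 -12 (345, 247) [28, 122, 151] 60 0 (357, 247) [33, 37, 128] 60 12 (369, 247) [105, 65, 43] 
68 -12 (346, 244) [143, 145, 141] 68 0 (358, 244) [55, 63, 73] 68 12 (370, 244) [100, 62, 42] 
73 -12 (346, 243) [148, 153, 147] 73 0 (358, 243) [56, 64, 75] 73 12 (370, 243) [101, 63, 43] 
85 -12 (346, 238) [95, 61, 44] 85 0 (358, 238) [64, 71, 78] 85 12 (370, 238) [103, 62, 41]
```

```bash
python3 - <<'E'
from h import *
cm=camera_model("wrist");i=get_image("wrist")[:,:,::-1].copy()
hsv=cv2.cvtColor(i,cv2.COLOR_BGR2HSV)
c0=proj("w",np.r_[tow((21,144)),26],cm);print("pred centre",c0,"pad",[proj("w",np.r_[tow(p),3],cm) for p in((72,187),(72,108),(-37,187),(-37,107))])
m=cv2.inRange(hsv,(15,100,40),(30,255,255));m[:,185:]=0;n,l,s,c=cv2.connectedComponentsWithStats(m)
for k in range(1,n):
    if s[k,4]>60:
        pts=np.argwhere(l==k)[:,::-1].astype(np.float32);r=cv2.minAreaRect(pts);print(s[k],c[k].round(1),[toj(ray("w",p,26,cm)) for p in cv2.boxPoints(r)])
j=cv2.imread("pics/s11.png");h=cv2.cvtColor(j,cv2.COLOR_BGR2HSV);m=cv2.inRange(h,(16,120,60),(30,255,255))
for nm,p in(("s11",j),):
    n,l,s,c=cv2.connectedComponentsWithStats(m[200:290,230:345])
    for k in range(1,n):
        if s[k,4]>25:print(nm,s[k],(c[k]+[230,200]).round(1))
b=cv2.resize(cv2.imread("pics/s9.png"),(270,170));m=cv2.inRange(cv2.cvtColor(b,cv2.COLOR_BGR2HSV),(16,120,60),(30,255,255));n,l,s,c=cv2.connectedComponentsWithStats(m[20:110,40:155])
for k in range(1,n):
    if s[k,4]>25:print("s9",s[k],(c[k]+[230,200]).round(1))
E
```

```text
pred centre [153.8  70.3] pad [array([105.3,   6.6]), array([199.7,   6.5]), array([127.3, 140.8]), array([213.3, 140.9])]
[ 126   21   57   98 3527] [156.7  69.5] [array([ 56.3, 161.5]), array([ 60. , 124.7]), array([-15.7, 124.8]), array([-20. , 164.7])]
[   0  156   79   53 2312] [ 41.4 182.6] [array([-84.2, 306.6]), array([-47.2, 289. ]), array([-60.6, 221.9]), array([-98.6, 237.1])]
[  13  337   92   31 1617] [ 53.1 351.7] [array([-236.7,  328.9]), array([-221.,  234.]), array([-256.9,  236.1]), array([-273.6,  333.9])]
[  62  349  123   34 2448] [129.8 365.1] [array([-252.3,  282. ]), array([-243.5,  151.5]), array([-283.9,  154.3]), array([-293.3,  289.1])]
[   0  365  104  115 5488] [ 33.7 420. ] [array([-409.7,  426.8]), array([-267. ,  350.1]), array([-309.,  248.]), array([-461.9,  315.5])]
[157 445  28  35 551] [175.2 466.2] [array([-377. ,  198.5]), array([-377. ,  167.3]), array([-429.8,  173.6]), array([-429.8,  206.1])]
s11 [ 12  37  26  24 326] [254.2 249. ]
s11 [ 76  38  39  24 472] [324.5 249.6]
s9 [ 10  36  28  25 337] [254.3 248.9]
s9 [ 76  38  27  25 398] [320.  251.8]
```

```bash
python3 -c "
from rig import *
print(sign_off())"
```

```text
the job is handed in; nothing more can be done
None
```

I carried out every step and handed the job in at about 32 s of the 208 s allowed; sign-off returned no verdict. My last readings put the pusher at about 0.009 m, pressing both pipes upright against the fence. All five chips are in the pan, the scraper is on its pad about 4 mm off centre, and the arm stayed well clear of the gas cups.

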